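Unstack the reference blocks onto their rests

TASK

The steel reference blocks were left stacked on the round white stage after the hardness tests. Take the stack apart and set each block flat and centred on the rest of its own shape and size, with the square block and the bar block turned in line with their rests. Leave the hexagonal block, which is already on its rest, where it is.

Things in the scene. Friction and masses are not known exactly. Their poses are not given: they have to be found in the camera images.
- small_round_block_center (a point): Small round block, the top of the stack: bright metal disc, diameter 18 mm, 50 g. All blocks of the stack are 24 mm thick, and lie flat. This point is the block's centre, 12 mm above its underside; z is up at the start.
- bar_block_center (a point): Bar block, second from the top: dark steel, 46 mm along its x, 22 mm along its y, 190 g. All blocks of the stack are 24 mm thick, and lie flat. This point is the block's centre, 12 mm above its underside; z is up at the start.
- large_round_block_center (a point): Large round block, third from the top: bright metal disc, diameter 50 mm, 360 g. All blocks of the stack are 24 mm thick, and lie flat. This point is the block's centre, 12 mm above its underside; z is up at the start.
- square_block_center (a point): Square block, the bottom of the stack: dark steel, 58 mm by 58 mm (sides along its x and y), 620 g. It lies on a fixed round white stage, diameter 110 mm, 15 mm high, on the bench. All blocks of the stack are 24 mm thick, and lie flat. This point is the block's centre, 12 mm above its underside; z is up at the start.
- small_round_rest: Fixed rest, aluminium foot with a black rubber top, 15 mm high, standing on the bench: the small round one, diameter 40 mm. Origin at the centre of its underside (bench height), z up; the top face is 15 mm above it.
- bar_rest: Fixed rest, aluminium foot with a black rubber top, 15 mm high, standing on the bench: the oblong one, 66 mm along its x, 42 mm along its y. Origin at the centre of its underside (bench height), z up; the top face is 15 mm above it.
- large_round_rest: Fixed rest, aluminium foot with a black rubber top, 15 mm high, standing on the bench: the large round one, diameter 70 mm. Origin at the centre of its underside (bench height), z up; the top face is 15 mm above it.
- square_rest: Fixed rest, aluminium foot with a black rubber top, 15 mm high, standing on the bench: the square one, 78 mm by 78 mm (sides along its x and y). Origin at the centre of its underside (bench height), z up; the top face is 15 mm above it.
- hex_block_center (a point): Hexagonal steel block, 38 mm across flats, 24 mm thick, loose on its own hexagonal rest (56 mm across flats, 15 mm high); to be left alone. This point is its centre, 12 mm above its underside.
Mind the look-alikes: they are no part of the job. Of the things that look like the part that bears bar_block_center, the smallest one is meant.

How it is judged:
By the outcome, as a careful person would: the job done as asked, in the order asked, and still so for the second after the job is handed in, with the robot touching nothing.
It also fails if it takes over 106 s, if anything falls off the work surface, if the arm or the gripper's body presses on something with over 40 N, if the wrist force passes 120 N, or if a joint passes its speed limit or range.

ROBOT

A 6-joint arm with a two-finger parallel gripper is mounted at the origin on the work surface. World frame = base frame: x ahead of the robot, y to its left, z up, the work surface at z = 0. Lengths are in m, angles in rad, forces in N, time in s.
With the tool pointing down it reaches from about 0.275 to 0.825 m from the base axis. Payload 4.9 kg.
Tool frame: the origin (TCP) lies midway between the tips of the shut fingers; the grasp point (between the pads) lies 19 mm behind it (grip_point_offset is the distance from the TCP to the grasp point, in m); z points along the fingers, y is the line along which they close (so a half turn about z gives the same grasp; the last joint's range is limited). The gripper opens to 85 mm and grips with 20 to 120 N. Pads are 22 mm wide; open, the fingers measure 114 mm over their backs; the gripper's body (76 mm by 85 mm) begins 54 mm behind the grasp point. The pads swing forward as they close: fully open they stand 13 mm farther back than shut.
Start: joints at [-1.402, 0.326, -0.193, 1.052, 0, 1.437], TCP at [0.164, -0.525, 0.231] pointing down, gripper open.
Joint ranges: [-2.65, 2.65], [-0.97, 1.79], [-1.3, 1.35], [-1.93, 2.1], [-1.47, 1.37], [-3.14, 3.14]. Speed limits (rad/s): [2.57, 2.57, 3.14, 3.14, 3.14, 3.14].

INTERFACE

Orientations are given as a rotation vector (axis times angle).
In Python, from cell import * gives the robot as it stands. Calls block until the motion is done:
- movep(position, orientation): joint-space move of the TCP to a pose.
- move_l(position, velocity=0.15, rot=None, until_force=None): straight line of the TCP; rot=None keeps the orientation; velocity is the mean speed in m/s. With until_force (N) it stops when the force on the tool has changed by that much, and returns True; else False.
- set_joints(angles): joint-space move.
- let_go() and grab(newtons=None): open the fingers fully, or close them until they stop; newtons is the grip in N (None keeps the last).
- sleep(seconds).
- ik(position, orientation): joint angles nearest the present ones, or None.
- get_state(): the state.
- grab_frame(name): name is "scene" or "side" or "wrist"; returns a dict with "img" (480x640x3 uint8, red, green, blue), "fx", "fy", "cx", "cy" (pixels), "cam_to_world" (4x4, takes a point from camera to world coordinates); the wrist camera has in their place "T_tool_cam" (4x4, takes a point from camera to tool coordinates, whose origin is the TCP and whose axes are the flange's). Camera axes: x right, y down, z forward; pixel columns grow to the right and rows downward; lengths in m; the calibration is good to about 2 mm. A picture is of the moment at which its call begins: read the wrist's pose just before it. There is no depth.
A pose or a line that the arm cannot do raises MotionError and nothing moves.
- sign_off(): hands the job in; it is judged then, once.
Trained networks look in the newest picture that a camera, given by its name, has taken for a name from the list of things; names that differ only in an ending like _2 or _b are one class to them, and where a whole thing is asked for, a point or a joint stands for the part that bears it (a point fixed in the world has none). Each returns a list of dicts, best first, with "score" (0 to 1); they miss things now and then, are a little off and sometimes report something else, mostly with a low value. They report only what shows in the picture. A call takes as long as a camera call. They do not tell look-alikes from the thing itself.
- spot_in(camera, name): "centre" ([column, row] in pixels, amid what is visible of it).
- silhouettes(camera, name): "mask" (480x640 bool, what is visible of it) and "centre" ([column, row] in pixels, amid what is visible of it).
- tip_of(camera, name): "centre" ([column, row] in pixels: a listed point, or the origin of a listed thing).
The state is a dict: "clock": time; "q": joint angles; "joint_velocities": joint speeds; "tau": joint torques, N m; "position": TCP position; "eef_rot": TCP orientation; "contact_force": force on the tool from outside, world axes, zero at the start; "wrist_torque": the same for the moment, N m; "finger_gap": opening from 0.0 (shut) to 1.0 (fully open); "grasp_force": force on a finger pad.
Only numpy, scipy, OpenCV 4.12 (cv2) and the standard library are available. Lean on these libraries where they do the work, as an engineer would, in place of code of your own. Each camera call takes 0.05 s, during which the arm holds its last target. There are 200 camera calls.

## Working session

There is one attempt and no reset: what is moved stays moved. The work goes in short steps, each a Python script; the robot and the scene stay as the last script left them, time stands still between calls to the robot, and variables do not carry over. Pictures are saved under pics/ and viewed, at most 14 in all, crops included, and the job is handed in when it is done.

```bash
ls; mkdir -p pics; python3 - <<'E'
from cell import *
import cv2
for c in ("scene","side"):
    f=grab_frame(c); cv2.imwrite(f"pics/{c}0.png",f["img"][:,:,::-1])
    print(c,f["fx"],f["cx"],f["cy"],f["cam_to_world"].round(3).tolist() if hasattr(f["cam_to_world"],'round') else f["cam_to_world"])
    for n in ["small_round_block_center","bar_block_center","large_round_block_center","square_block_center","small_round_rest","bar_rest","large_round_rest","square_rest","hex_block_center"]:
        print(n,[( [round(float(v)) for v in d["centre"]],round(d["score"],2)) for d in tip_of(c,n)])
f=grab_frame("wrist");print(f["T_tool_cam"],f["fx"]);cv2.imwrite("pics/wrist0.png",f["img"][:,:,::-1])
print(get_state())
E
```

```text
pics
scene 537.9731550724399 320.78138421853527 249.029600507799 [[-0.05, 0.787, -0.615, 1.154], [0.999, 0.036, -0.035, 0.06], [-0.006, -0.616, -0.788, 0.917], [0.0, 0.0, 0.0, 1.0]]
small_round_block_center [([450, 289], 0.6)]
bar_block_center [([519, 339], 0.97), ([418, 251], 0.73), ([448, 298], 0.54)]
large_round_block_center [([442, 304], 0.61)]
square_block_center [([441, 312], 0.63)]
small_round_rest [([169, 316], 0.8)]
bar_rest [([467, 250], 0.81)]
large_round_rest [([162, 226], 0.8)]
square_rest [([311, 336], 0.62), ([166, 225], 0.41)]
hex_block_center [([311, 249], 0.88)]
side 538.4124795278876 319.9141238411426 242.50517428810562 [[-0.897, -0.218, 0.385, 0.115], [-0.442, 0.478, -0.759, 0.859], [-0.019, -0.851, -0.525, 0.661], [0.0, 0.0, 0.0, 1.0]]
small_round_block_center []
bar_block_center [([318, 343], 0.75), ([229, 306], 0.72), ([156, 376], 0.65)]
large_round_block_center [([233, 319], 0.88), ([363, 268], 0.3)]
square_block_center [([232, 324], 0.89)]
small_round_rest [([346, 208], 0.65)]
bar_rest [([300, 396], 0.75)]
large_round_rest [([434, 218], 0.8), ([230, 307], 0.6
[... 370 characters left out ...]
42959660070625
{'clock': 1.05, 'q': array([-1.40219564e+00,  3.26172752e-01, -1.92600239e-01,  1.05201054e+00,
        1.53171789e-05,  1.43662800e+00]), 'joint_velocities': array([ 0.0003393 , -0.0012998 , -0.00013176, -0.00048342,  0.0014635 ,
        0.00124926]), 'tau': array([ 3.56932815e-04, -4.43340290e+01,  2.62757868e+01,  1.10990914e-03,
       -5.70855013e-05, -2.26840285e-06]), 'position': array([ 0.16402498, -0.5249878 ,  0.2312956 ]), 'eef_rot': array([3.10565060e+00, 4.73772103e-01, 2.44024945e-05]), 'contact_force': array([0.57124743, 0.3437729 , 0.15428647]), 'wrist_torque': array([-0.00071153, -0.00187708,  0.01608709]), 'grasp_force': 0.0, 'finger_gap': 1.0017862044776307}
```

View pics/scene0.png

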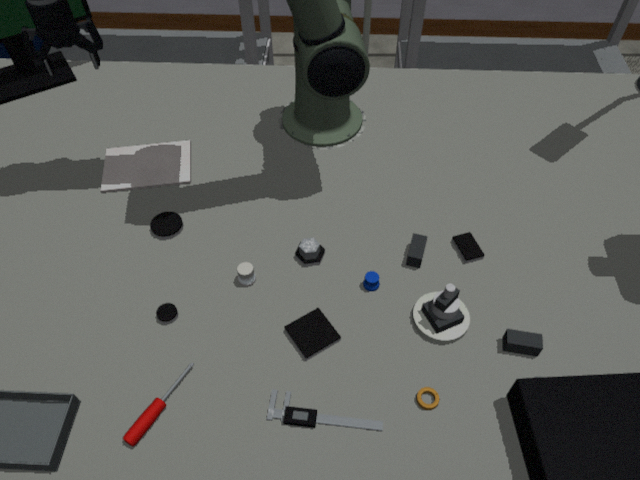

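View pics/side0.png

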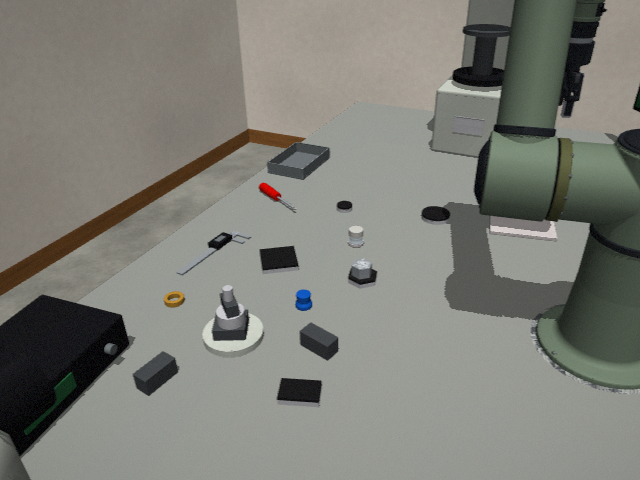

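Scene picture: stack on the white stage at about (445,312). The rests are bar (467,247), square (312,333), large round (166,224) and small round (167,313), with the hex block at (311,249). Candidates for the bar block are loose dark bars at (417,251) and (522,342), and the second layer of the stack at (448,298). The stack bar is the smallest and matches the description. The white knob at (246,272) and the blue one at (371,281) are just obstacles.

```bash
cat > h.py <<'E'
from cell import *
import numpy as np, cv2
from scipy.spatial.transform import Rotation as R
def down(yaw):  # tool x at angle yaw in the world, z down
    return (R.from_euler('z',yaw)*R.from_euler('x',np.pi)).as_rotvec()
def snap(cam,save=None):
    s=get_state(); f=grab_frame(cam)
    if "cam_to_world" in f: T=np.array(f["cam_to_world"])
    else:
        W=np.eye(4); W[:3,:3]=R.from_rotvec(s["eef_rot"]).as_matrix(); W[:3,3]=s["position"]
        T=W@np.array(f["T_tool_cam"])
    f["T"]=T
    if save: cv2.imwrite(f"pics/{save}.png",f["img"][:,:,::-1])
    return f
def w(f,px,z):
    px=np.atleast_2d(np.asarray(px,float))
    d=np.c_[(px[:,0]-f["cx"])/f["fx"],(px[:,1]-f["cy"])/f["fy"],np.ones(len(px))]@f["T"][:3,:3].T
    o=f["T"][:3,3]; return (o+d*((z-o[2])/d[:,2])[:,None])[:,:2]
def pix(f,P):
    P=np.atleast_2d(P); c=(P-f["T"][:3,3])@f["T"][:3,:3]
    return np.c_[c[:,0]/c[:,2]*f["fx"]+f["cx"],c[:,1]/c[:,2]*f["fy"]+f["cy"]]
def tophull(f,mask,z):
    m=mask.astype(np.uint8); n,l,st,_=cv2.connectedComponentsWithStats(m)
    if n<2: return None
    k=1+np.argmax(st[1:,4]); c=max(cv2.findContours((l==k).astype(np.uint8),cv2.RETR_EXTERNAL,cv2.CHAIN_APPROX_NONE)[0],key=len)[:,0]
    return w(f,c,z)
def rect(p): # mm-scaled minAreaRect: centre, long, short, angle of long side
    (c,s,a)=cv2.minAreaRect((p*1000).astype(np.float32)); 
    if s[0]<s[1]: s=s[::-1]; a+=90
    return np.array(c)/1000,s,(a+90)%180-90
E
python3 - <<'E'
from h import *
f=snap("scene"); s=snap("side")
for n,p,z in [("small",(450,287),.111),("stage",(441,314),.015),("smallrest",(167,312),.015),("barrest",(468,247),.015),("largerest",(166,223),.015),("sqrest",(312,333),.015),("hex",(311,246),.03),("barA",(417,251),.02),("barB",(522,342),.02),("white",(246,272),.02),("blue",(372,281),.02)]:
    q=w(f,p,z)[0]; print(n,q.round(3),np.hypot(*q).round(3),"side px",pix(s,[*q,z])[0].round())
v=f["img"][260:350,390:490]; cv2.imwrite("pics/crop.png",cv2.resize(v,None,fx=6,fy=6,interpolation=cv2.INTER_CUBIC)[:,:,::-1])
E
```

```text
small [0.601 0.26 ] 0.654 side px [227. 287.]
stage [0.599 0.261] 0.653 side px [234. 330.]
smallrest [ 0.619 -0.273] 0.677 side px [343. 204.]
barrest [0.43  0.332] 0.543 side px [297. 386.]
largerest [ 0.392 -0.327] 0.511 side px [435. 212.]
sqrest [0.652 0.013] 0.652 side px [277. 255.]
hex [ 0.454 -0.001] 0.454 side px [362. 268.]
barA [0.449 0.222] 0.501 side px [316. 338.]
barB [0.656 0.405] 0.77 side px [156. 370.]
white [ 0.52  -0.131] 0.536 side px [357. 236.]
blue [0.531 0.127] 0.546 side px [301. 296.]
```

View pics/crop.png

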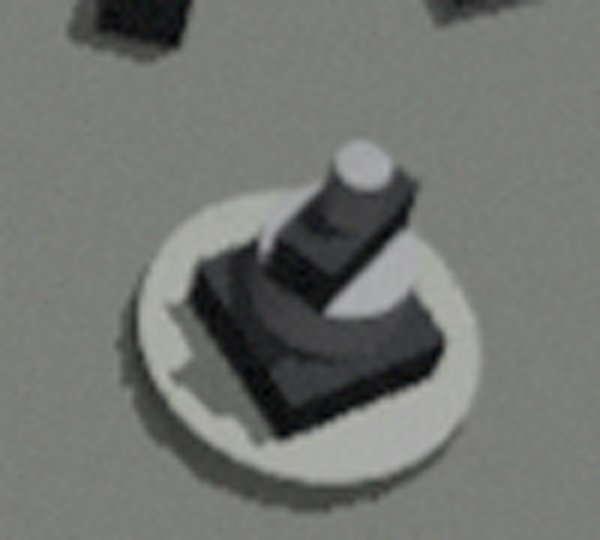

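The crop confirms it: small bright disc on top, then the slim dark bar, large disc and square on the stage. The side camera agrees with the computed positions. Next is a wrist-camera tour.

```bash
cat > tour.py <<'E'
from h import *
import pickle
pts=[("large_round_rest",.392,-.327,0,.18),("small_round_rest",.619,-.273,0,.18),("square_rest",.652,.013,0,.18),("square_rest",.652,.013,np.pi,.18),("bar_rest",.43,.332,0,.18),("stack",.600,.260,0,.25)]
fr=[]
for n,x,y,a,z in pts:
    if a==np.pi and ik([x,y,z],down(a)) is None: a=-np.pi
    movep([x,y,z],down(a)); 
    f=snap("wrist"); f["m"]={}
    for k in ([n] if n!="stack" else ["small_round_block_center","bar_block_center","large_round_block_center","square_block_center"]):
        f["m"][k]=silhouettes("wrist",k)
    fr.append((n,f)); print(n,get_state()["clock"],get_state()["q"].round(2),{k:[round(d["score"],2) for d in v] for k,v in f["m"].items()})
pickle.dump(fr,open("tour.pkl","wb"))
g=[cv2.resize(f["img"],(400,300))[:,:,::-1] for _,f in fr]
cv2.imwrite("pics/tourA.png",np.vstack([np.hstack(g[:2]),np.hstack(g[2:4])])); cv2.imwrite("pics/tourB.png",np.hstack(g[4:]))
E
python3 tour.py; python3 - <<'E'
from h import *
import pickle
for n,f in pickle.load(open("tour.pkl","rb")):
    for k,v in f["m"].items():
        for d in v[:2]:
            p=tophull(f,d["mask"],.015)
            print(k,round(d["score"],2),"circ",[np.round(q,1) for q in cv2.minEnclosingCircle((p*1000).astype(np.float32))],"rect",rect(p))
    if n!="stack":
        g=f["img"].max(2); m=cv2.morphologyEx((g<45).astype(np.uint8),cv2.MORPH_OPEN,np.ones((3,3)))
        p=tophull(f,m,.015)
        if p is not None: print("  dark",g[m>0].mean(),[np.round(q,1) for q in cv2.minEnclosingCircle((p*1000).astype(np.float32))],"rect",rect(p))
E
```

```text
large_round_rest 2.425 [-0.84  0.3  -0.37  0.9  -0.    2.3 ] {'large_round_rest': [0.65]}
small_round_rest 3.45 [-0.53  0.59  0.1   1.08 -0.    2.62] {'small_round_rest': [0.9]}
square_rest 4.6583 [-0.1   0.55  0.02  1.04 -0.    3.05] {'square_rest': [0.57]}
square_rest 7.4083 [-0.09  0.55  0.02  1.05  0.   -0.09] {'square_rest': [0.69]}
bar_rest 9.6667 [ 0.52  0.35 -0.29  0.93 -0.   -2.62] {'bar_rest': [0.56, 0.42]}
stack 10.725 [ 0.3   0.51  0.14  1.2   0.   -2.85] {'small_round_block_center': [0.66], 'bar_block_center': [0.92, 0.91, 0.71], 'large_round_block_center': [0.68], 'square_block_center': [0.61]}
large_round_rest 0.65 circ [array([ 392.2, -326.9]), np.float64(36.0)] rect (array([ 0.39239545, -0.32684695]), (70.3271484375, 68.6487045288086), -0.14118194580078125)
  dark 20.76015871498231 [array([ 219.3, -123.7]), np.float64(127.5)] rect (array([ 0.21930066, -0.12457544]), (199.3582305908203, 161.1727752685547), 89.80052185058594)
small_round_rest 0.9 circ [array([ 618.5, -273.8]), np.float64(21.7)] rect (array([ 0.61822888, -0.27441165]), (42.78230285644531, 39.50682449340
[... 1506 characters left out ...]
998114585876465)
bar_block_center 0.92 circ [array([654.6, 409.4]), np.float64(40.4)] rect (array([0.65407941, 0.40924426]), (76.50437927246094, 35.17826843261719), 81.74602508544922)
bar_block_center 0.91 circ [array([440.3, 223. ]), np.float64(44.8)] rect (array([0.44069431, 0.22227927]), (83.59883880615234, 39.236427307128906), -14.494003295898438)
large_round_block_center 0.68 circ [array([594.6, 266.5]), np.float64(28.7)] rect (array([0.60352197, 0.27226831]), (57.424957275390625, 27.185842514038086), -57.167457580566406)
square_block_center 0.61 circ [array([600., 261.]), np.float64(42.2)] rect (array([0.59982843, 0.26151721]), (63.52921676635742, 62.00470733642578), 26.69915008544922)
```

```bash
python3 - <<'E'
from h import *
import pickle
fr=pickle.load(open("tour.pkl","rb")); f=fr[-1][1]
for k,z in (("small_round_block_center",.111),("bar_block_center",.087),("large_round_block_center",.063),("square_block_center",.039)):
    for d in f["m"][k]: print(k,d["centre"],round(d["score"],2),w(f,d["centre"],z).round(4),rect(tophull(f,d["mask"],z)))
c=pix(f,[.6,.26,.06])[0].astype(int); print(c)
v=f["img"][max(c[1]-120,0):c[1]+120,c[0]-150:c[0]+150]; cv2.imwrite("pics/stk.png",cv2.resize(v,None,fx=2.5,fy=2.5,interpolation=cv2.INTER_CUBIC)[:,:,::-1])
E
```

```text
small_round_block_center [321.8, 217.6] 0.66 [[0.6035 0.2634]] (array([0.60277094, 0.26163721]), (21.904033660888672, 16.85598373413086), 7.199905872344971)
bar_block_center [150.4, 133.4] 0.92 [[0.6574 0.382 ]] (array([0.65918463, 0.38104071]), (61.944114685058594, 28.483150482177734), 81.74612426757812)
bar_block_center [366.2, 343.6] 0.91 [[0.4904 0.2279]] (array([0.48641083, 0.2296588 ]), (67.68839263916016, 31.76896095275879), -14.4940185546875)
bar_block_center [324.4, 201.2] 0.71 [[0.6092 0.2617]] (array([0.6019408 , 0.26173145]), (48.95998764038086, 25.367433547973633), -41.00049591064453)
large_round_block_center [312.5, 194.4] 0.68 [[0.609 0.271]] (array([0.61334009, 0.2708454 ]), (50.13889694213867, 23.736530303955078), -57.1674919128418)
square_block_center [337.2, 168.9] 0.61 [[0.6251 0.2512]] (array([0.60497186, 0.26148776]), (59.498924255371094, 58.07115173339844), 26.69913101196289)
[326 204]
```

View pics/stk.png

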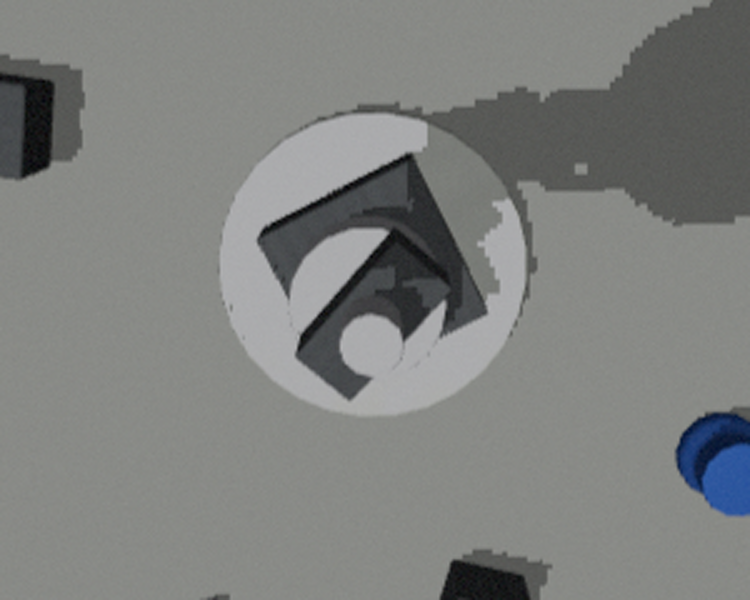

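View pics/tourA.png

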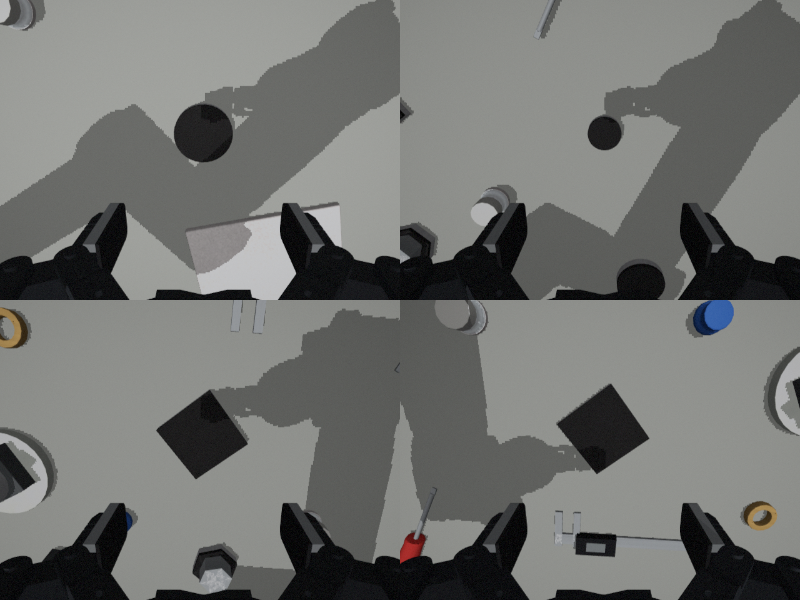

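The stack crop shows the small disc's top face at crop (371,345), i.e. wrist pixel (324.4,222). The bar under it lies at about -41°, with the large disc and the square at about 27° below. Opposite-yaw views of the square rest agree within 0.5 mm, so the wrist calibration is good. Now I'll move the small block.

```bash
cat >> h.py <<'E'
def pick(x,y,yaw,z,N,mm,dz=.07):
    movep([x,y,z+dz],down(yaw)); 
    hit=move_l([x,y,z],.15,until_force=12); grab(N); s=get_state()
    print("pick hit",hit,"gap mm",s["finger_gap"]*85,"want",mm,"force",s["grasp_force"],"z",s["position"][2],"t",s["clock"])
    return abs(s["finger_gap"]*85-mm)<8 and not hit
def place(x,y,yaw,z,zsafe=.16):
    p=get_state()["position"]; move_l([p[0],p[1],zsafe],.25)
    movep([x,y,max(z+.05,.1)],down(yaw)); move_l([x,y,z+.004],.2)
    hit=move_l([x,y,z-.004],.03,until_force=3); print("place hit",hit,"z",get_state()["position"][2],"want",z)
    let_go(); move_l([x,y,z+.11],.3); print("t",get_state()["clock"])
E
python3 - <<'E'
from h import *
import pickle
f=pickle.load(open("tour.pkl","rb"))[-1][1]
x,y=w(f,(324.4,222),.111)[0]; print(x,y)
assert np.hypot(x-.602,y-.262)<.02
ok=pick(x,y,np.pi,.089,40,18)
if ok: place(.6184,-.2741,np.pi,.089-.072)
E
```

```text
0.6003498945257306 0.2616719526002606
pick hit False gap mm 16.561325000628425 want 18 force 39.00932729244232 z 0.08951162046328492 t 14.625
place hit True z 0.016552650155586258 want 0.017
t 19.0333
```

```bash
cat > look.py <<'E'
from h import *
import pickle
s=snap("wrist"); d=silhouettes("wrist","small_round_block_center")
cv2.imwrite("pics/tmp.png",s["img"][:,:,::-1])
for e in d[:2]:
    print("small placed",e["score"],e["centre"],rect(tophull(s,e["mask"],.039)))
movep([.6,.26,.2],down(np.pi)); f=snap("wrist"); f["m"]={k:silhouettes("wrist",k) for k in ["bar_block_center","large_round_block_center","square_block_center"]}
pickle.dump((s,f),open("look1.pkl","wb"))
for k,z in (("bar_block_center",.087),("large_round_block_center",.063),("square_block_center",.039)):
    for d in f["m"][k]: print(k,d["centre"],round(d["score"],2),rect(tophull(f,d["mask"],z)))
print(get_state()["clock"])
p=pix(s,[.6184,-.2741,.039])[0].astype(int); a=s["img"][p[1]-75:p[1]+75,p[0]-100:p[0]+100]
p=pix(f,[.602,.262,.07])[0].astype(int); b=f["img"][p[1]-110:p[1]+110,p[0]-100:p[0]+100]; print(p)
a=cv2.resize(a,None,fx=2,fy=2); b=cv2.resize(b,None,fx=2,fy=2)
cv2.imwrite("pics/look1.png",np.hstack([cv2.copyMakeBorder(a,0,b.shape[0]-a.shape[0],0,0,0),b])[:,:,::-1])
E
python3 look.py
```

```text
small placed 0.84 [324.1, 246.5] (array([ 0.61826959, -0.27415228]), (23.708356857299805, 17.310680389404297), -0.0321502685546875)
bar_block_center [505.1, 276.8] 0.78 (array([0.62751215, 0.37706143]), (63.86787796020508, 33.619834899902344), 81.80866241455078)
bar_block_center [328.6, 228.6] 0.64 (array([0.59894098, 0.26122049]), (49.54338836669922, 25.57128143310547), -40.94685745239258)
bar_block_center [266.2, 14.4] 0.56 (array([0.47675787, 0.22606821]), (28.76927947998047, 21.393999099731445), 76.5758285522461)
large_round_block_center [323.0, 204.5] 0.65 (array([0.5961969 , 0.26468475]), (50.37287902832031, 46.467323303222656), 59.41840744018555)
square_block_center [313.1, 188.6] 0.78 (array([0.59049365, 0.2543338 ]), (59.663169860839844, 33.46806716918945), -62.488454818725586)
21.2833
[329 229]
```

View pics/look1.png

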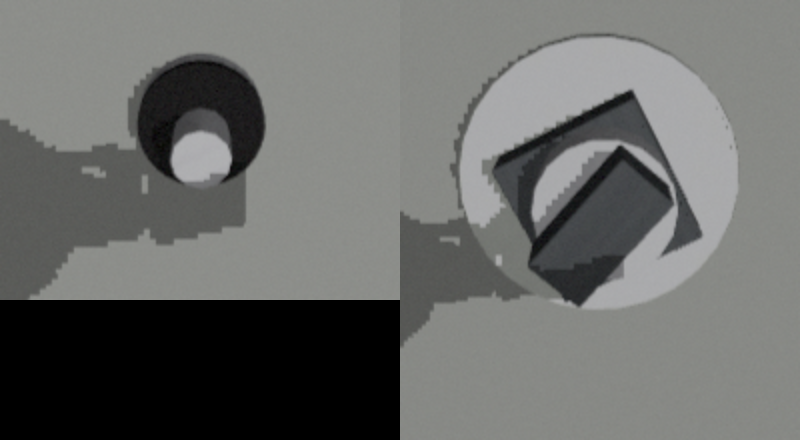

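The left crop shows the small disc upright on its rest, with its top at crop (201,157). The right crop shows the bar on the large disc, long axis about -41°. I'll measure both faces more precisely.

```bash
python3 - <<'E'
from h import *
import pickle
s,f=pickle.load(open("look1.pkl","rb"))
p=pix(s,[.6184,-.2741,.039])[0].astype(int); g=s["img"].max(2).astype(int)
m=np.zeros(g.shape,np.uint8); sl=(slice(p[1]-30,p[1]+35),slice(p[0]-40,p[0]+40))
m[sl]=g[sl]>175; print(np.percentile(g[sl],[5,50,90,99]))
h=tophull(s,m,.039); print("small top",[np.round(v,1) for v in cv2.minEnclosingCircle((h*1000).astype(np.float32))],rect(h),h.mean(0))
# rest rim, from same picture
m=np.zeros(g.shape,np.uint8); sl=(slice(p[1]-60,p[1]+16),slice(p[0]-45,p[0]+45)); m[sl]=g[sl]<45
h=tophull(s,m,.015); hull=cv2.convexHull((h*1000).astype(np.float32)); print("rest",cv2.minEnclosingCircle(hull),rect(h))
# bar top: mid-dark pixels; side faces are darker
p=pix(f,[.6,.262,.087])[0].astype(int); g=f["img"].max(2).astype(int)
for q in ((0,0),(-5,10),(5,-10)): print(g[p[1]+q[1]-2:p[1]+q[1]+3,p[0]+q[0]-2:p[0]+q[0]+3].mean())
b=np.array([[672,205],[620,160],[529,265],[581,306]])/2.-[200,0]+[329-100,229-110]
c=w(f,b,.087); print("bar corners",c.round(4).tolist(),"mean",c.mean(0),rect(c))
E
```

```text
[ 22.  92. 171. 178.]
small top [array([ 621. , -274.2]), np.float64(8.1)] (array([ 0.61973737, -0.27476743]), (15.92210578918457, 12.920738220214844), -66.86459350585938) [ 0.62050655 -0.27510447]
rest ((617.9841918945312, -274.2425537109375), 20.43537712097168) (array([ 0.61724951, -0.27423526]), (39.33265686035156, 39.02140808105469), -0.02158355712890625)
73.44
73.04
72.64
bar corners [[0.5916, 0.284], [0.5773, 0.2678], [0.6112, 0.2392], [0.6253, 0.2556]] mean [0.60137359 0.26165783] (array([0.60132605, 0.26170261]), (44.56734085083008, 21.614730834960938), -40.18539810180664)
```

```bash
python3 - <<'E'
from h import *
import pickle
s,f=pickle.load(open("look1.pkl","rb")); g=s["img"].max(2).astype(int); p=pix(s,[.6195,-.2741,.039])[0].astype(int)
m=np.zeros(g.shape,np.uint8); sl=(slice(p[1]-20,p[1]+20),slice(p[0]-25,p[0]+25))
m[sl]=g[sl]>140; h=tophull(s,m,.039); print("small top",[np.round(v,1) for v in cv2.minEnclosingCircle((h*1000).astype(np.float32))],rect(h))
if pick(.6014,.2617,np.radians(139.5),.067,60,22): place(.425,.3347,np.radians(201.1),.067-.048)
s=snap("wrist"); d=silhouettes("wrist","bar_block_center"); r=silhouettes("wrist","bar_rest")
for e in d[:2]: print("bar",round(e["score"],2),e["centre"],rect(tophull(s,e["mask"],.039)))
for e in r[:2]: print("rest",round(e["score"],2),e["centre"],rect(tophull(s,e["mask"],.015)))
movep([.6,.26,.18],down(np.pi)); f=snap("wrist"); f["m"]={k:silhouettes("wrist",k) for k in ["large_round_block_center","square_block_center"]}
pickle.dump((s,f),open("look2.pkl","wb"))
for k,z in (("large_round_block_center",.063),("square_block_center",.039)):
    for d in f["m"][k]: print(k,d["centre"],round(d["score"],2),rect(tophull(f,d["mask"],z)))
p=pix(s,[.425,.3347,.039])[0].astype(int); a=s["img"][max(p[1]-110,0):,p[0]-100:p[0]+100][:220]
p=pix(f,[.602,.262,.06])[0].astype(int); b=f["img"][p[1]-110:p[1]+110,p[0]-100:p[0]+100]; print(p,a.shape)
a=cv2.resize(a,None,fx=2,fy=2); b=cv2.resize(b,None,fx=2,fy=2)
cv2.imwrite("pics/look2.png",np.hstack([cv2.copyMakeBorder(a,0,b.shape[0]-a.shape[0],0,0,0),b])[:,:,::-1])
E
```

```text
small top [array([ 621. , -274.1]), np.float64(8.6)] (array([ 0.62029028, -0.27387894]), (16.748668670654297, 14.66849422454834), 89.97852325439453)
pick hit False gap mm 20.463575268813948 want 22 force 59.58855092525482 z 0.06763673115987756 t 23.225
place hit True z 0.01932117290155808 want 0.019000000000000003
t 26.5083
bar 0.91 [324.3, 244.0] (array([0.4251449 , 0.33516339]), (51.299259185791016, 22.554122924804688), 21.014299392700195)
bar 0.91 [138.1, 197.6] (array([0.43993164, 0.2280489 ]), (73.37043762207031, 35.99040222167969), -13.560386657714844)
rest 0.68 [316.5, 200.6] (array([0.42428973, 0.33395029]), (68.52796173095703, 42.5536003112793), 20.787620544433594)
square_block_center [301.6, 206.9] 0.97 (array([0.60293262, 0.26057764]), (61.87380599975586, 58.761444091796875), 26.77364730834961)
square_block_center [25.5, 276.4] 0.16 (array([0.63679333, 0.03514432]), (83.82937622070312, 72.25921630859375), -53.45955276489258)
[327 238] (220, 200, 3)
```

View pics/look2.png

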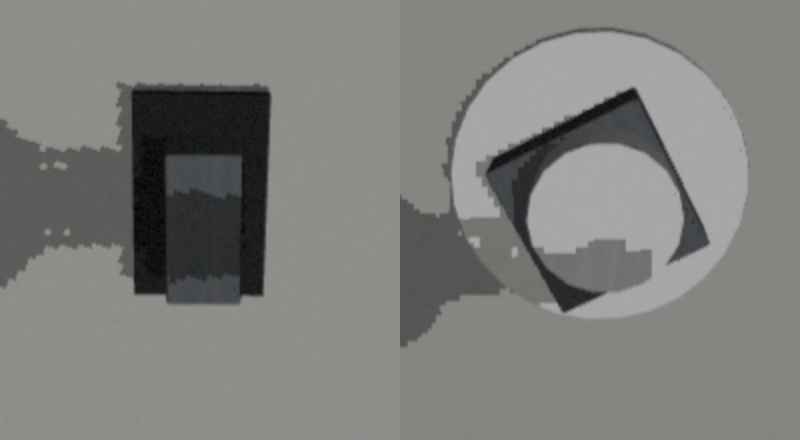

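```bash
python3 - <<'E'
from h import *
import pickle
s,f=pickle.load(open("look2.pkl","rb"))
p=pix(s,[.425,.3347,.039])[0].astype(int); o=np.array([p[0]-100,max(p[1]-110,0)])
T=np.array([[166,155],[241,155],[241,304],[166,304]])/2.+o; B=np.array([[133,91],[270,91],[265,294],[135,294]])/2.+o
print("bar top",rect(w(s,T,.039)),"rest",rect(w(s,B,.015)))
# stage rim and large disc/square corners
o=np.array([327-100,238-110])
D=np.array([[527,217],[684,217],[605,142],[605,293]])/2.-[200,0]+o
d=w(f,D,.063); print("disc",d.round(4).tolist(),(d[:2].mean(0)[1],d[2:].mean(0)[0]))
S=np.array([[636,97],[709,243],[564,312],[488,172]])/2.-[200,0]+o; print("square",rect(w(f,S,.039)),w(f,S,.039).mean(0))
g=np.array([[451,174],[748,174],[600,28],[600,319]])/2.-[200,0]+o; print("stage",w(f,g,.015).round(4).tolist())
E
```

```text
bar top (array([0.42751947, 0.33661563]), (45.82408142089844, 22.385150909423828), 20.986207962036133) rest (array([0.4249184 , 0.33440024]), (66.89302062988281, 42.58833312988281), 20.985889434814453)
disc [[0.5998, 0.2386], [0.5998, 0.2884], [0.5755, 0.2633], [0.6258, 0.2634]] (np.float64(0.26351187301291756), np.float64(0.6006558253157179))
square (array([0.60441449, 0.26131812]), (57.66295623779297, 57.38291549682617), 27.11677360534668) [0.60426432 0.26157887]
stage [[0.5983, 0.2069], [0.5983, 0.3166], [0.5456, 0.2619], [0.6568, 0.2619]]
```

```bash
python3 - <<'E'
from h import *
import pickle
movep([.425,.3347,.13],down(np.radians(21.1))); s=snap("wrist"); pickle.dump(s,open("look3.pkl","wb"))
p=pix(s,[.425,.3347,.03])[0].astype(int); print(p,get_state()["clock"],get_state()["position"])
a=s["img"][p[1]-80:p[1]+80,p[0]-80:p[0]+80]; cv2.imwrite("pics/look3.png",cv2.resize(a,None,fx=3,fy=3)[:,:,::-1])
E
```

```text
[326 242] 30.425 [0.42518466 0.33469694 0.13005348]
```

View pics/look3.png

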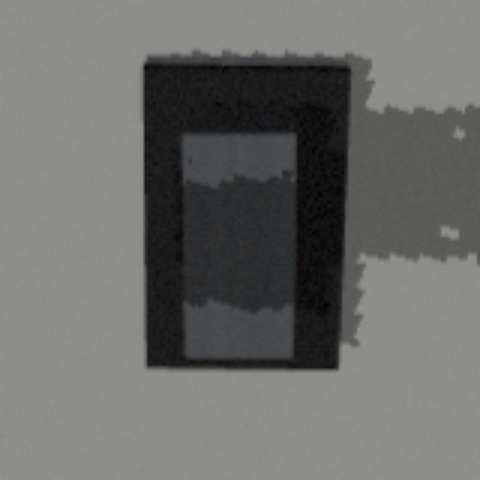

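```bash
python3 - <<'E'
from h import *
import pickle
s=pickle.load(open("look3.pkl","rb")); o=np.array([326-80,242-80])
T=np.array([[182,132],[296,132],[294,360],[184,360]])/3.+o; B=np.array([[145,65],[350,65],[338,368],[147,368]])/3.+o
a=w(s,T,.039);b=w(s,B,.015);print("bar top",rect(a),"rest",rect(b))
E
```

```text
bar top (array([0.42626437, 0.33582932]), (46.396644592285156, 21.82442283630371), 20.981271743774414) rest (array([0.42463745, 0.33393121]), (67.44808197021484, 41.8446159362793), 20.32059097290039)
```

The bar sits about 2.7 mm off along its length, confirmed from two opposite views. I'll nudge it now, then move the large disc with a second grip at 90° to centre it.

```bash
cat >> h.py <<'E'
def nudge(x,y,x2,y2,yaw,z,N,mm,up=.11):
    """regrip at x,y, lift 5 mm, set down at x2,y2"""
    if not pick(x,y,yaw,z,N,mm,.045): let_go(); return
    move_l([x,y,z+.005],.1); move_l([x2,y2,z+.003],.1)
    print("set hit",move_l([x2,y2,z-.004],.03,until_force=3),get_state()["position"].round(4)); let_go(); move_l([x2,y2,z+up],.3); print("t",get_state()["clock"])
E
python3 - <<'E'
from h import *
import pickle
nudge(.425,.3347,.4229,.3326,np.radians(21.1),.019,60,22); s=snap("wrist")
if pick(.600,.2635,np.pi,.040,70,50):
    place(.3923,-.3269,np.pi,.016)
    nudge(.3923,-.3269,.3923,-.3269,np.pi/2,.016,70,50)
l=snap("wrist")
movep([.604,.2615,.16],down(np.pi)); q=snap("wrist"); d=silhouettes("wrist","square_block_center"); 
for e in d[:2]: print(round(e["score"],2),rect(tophull(q,e["mask"],.039)))
pickle.dump((s,l,q),open("look4.pkl","wb")); print(get_state()["clock"])
out=[]
for f,P in ((s,[.425,.334,.03]),(l,[.392,-.327,.03]),(q,[.604,.2615,.03])):
    p=pix(f,P)[0].astype(int); o=p-[88,100]; print(o.tolist()); M=np.float32([[3,0,-3*o[0]],[0,3,-3*o[1]]])
    out.append(cv2.warpAffine(f["img"],M,(528,600)))
for i,a in enumerate(out): cv2.imwrite(f"pics/look4{i}.png",a[:,:,::-1])
cv2.imwrite("pics/look4.png",np.hstack([cv2.resize(a,(396,450)) for a in out[1:]])[:,:,::-1])
E
```

```text
pick hit False gap mm 20.245717208412067 want 22 force 59.715399742126465 z 0.019588027306684474 t 31.85
set hit True [0.4231 0.3327 0.0196]
t 33.7167
pick hit False gap mm 47.86310608723839 want 50 force 72.86693572998047 z 0.041796928340892076 t 37.575
place hit True z 0.017558621444484238 want 0.016
t 42.2167
pick hit False gap mm 47.314669122316744 want 50 force 71.21256709098816 z 0.01740993779518872 t 44.5
set hit True [ 0.3923 -0.3269  0.0174]
t 46.1917
0.63 (array([0.60322656, 0.26046945]), (62.193878173828125, 59.91908264160156), 26.743316650390625)
48.5833
[238, 139]
[236, 144]
[238, 126]
```

View pics/look4.png

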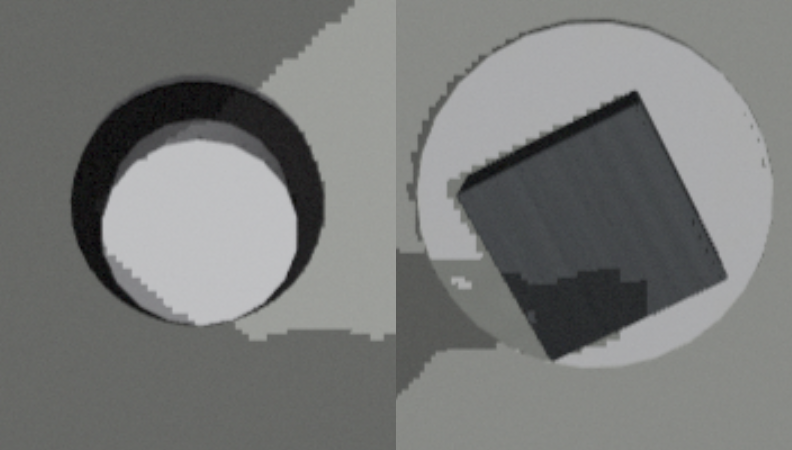

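View pics/look40.png

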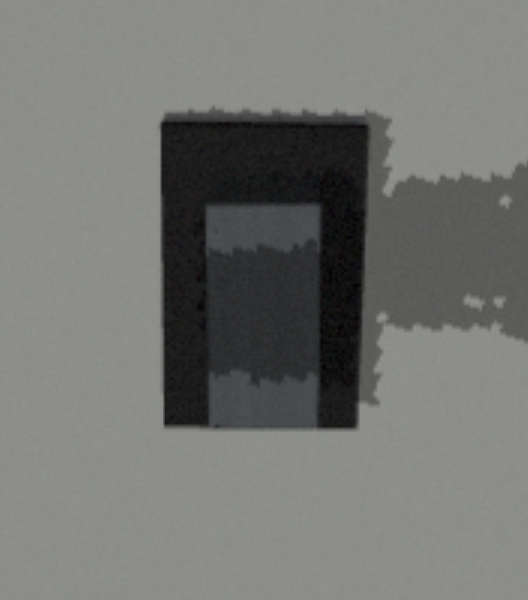

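The right view shows the bare square on the stage; the left shows the large disc on its rest, and the bar is on its rest. Computing offsets.

```bash
python3 - <<'E'
from h import *
import pickle
s,l,q=pickle.load(open("look4.pkl","rb"))
T=np.array([[206,204],[321,204],[318,427],[209,427]])/3.+[238,139]; B=np.array([[162,123],[368,123],[357,427],[164,427]])/3.+[238,139]
print("bar",rect(w(s,T,.039)),"rest",rect(w(s,B,.015)))
o=np.array([236,144])
t=w(l,np.array([[102,227],[298,227],[200,139],[200,325]])/2.25+o,.039); r=w(l,np.array([[71,203],[324,203],[198,79],[200,325]])/2.25+o,.015)
print("large",t.round(4).tolist(),cv2.minEnclosingCircle((t*1000).astype(np.float32)),"rest",r.round(4).tolist(),cv2.minEnclosingCircle((r*1000).astype(np.float32)))
S=(np.array([[639,101],[727,277],[552,360],[458,194]])-[396,0])/2.25+[238,126]; c=w(q,S,.039); print("sq",rect(c),c.mean(0),[np.degrees(np.arctan2(*(c[(i+1)%4]-c[i])[::-1]))%90 for i in range(4)])
E
```

```text
bar (array([0.42458365, 0.33395496]), (45.361568450927734, 21.60413932800293), 20.99962043762207) rest (array([0.42466397, 0.33429153]), (67.20018768310547, 42.15119934082031), 20.437557220458984)
large [[0.3676, -0.3243], [0.4172, -0.3244], [0.3925, -0.3014], [0.3924, -0.3515]] ((392.4073486328125, -326.4701232910156), 25.021289825439453) rest [[0.3566, -0.3254], [0.4268, -0.3255], [0.3919, -0.2909], [0.3923, -0.3625]] ((392.1121520996094, -326.7174072265625), 35.791481018066406)
sq (array([0.60410376, 0.26117847]), (57.55434036254883, 57.454071044921875), -62.9554328918457) [0.60409058 0.26127681] [np.float64(27.087179880132986), np.float64(27.044555966022003), np.float64(26.62785931113507), np.float64(27.177081573382438)]
```

```bash
python3 - <<'E'
from h import *
import pickle
a=np.radians(35.85)
if pick(.6036,.2613,np.radians(207),.014,90,58):
    place(.6491,.0137,np.pi+a,.014)
    nudge(.6491,.0137,.6491,.0137,np.pi/2+a,.014,90,58)
q=snap("wrist")
# small: centre along x with a closing direction along world x
nudge(.6184,-.2741,.6182,-.2741,np.pi/2,.017,40,18); s=snap("wrist")
pickle.dump((q,s),open("look5.pkl","wb")); print(get_state()["clock"])
out=[]
for f,P in ((q,[.649,.0137,.03]),(s,[.618,-.274,.03])):
    p=pix(f,P)[0].astype(int); o=p-[88,100]; print(o.tolist()); M=np.float32([[2.25,0,-2.25*o[0]],[0,2.25,-2.25*o[1]]])
    out.append(cv2.warpAffine(f["img"],M,(396,450)))
cv2.imwrite("pics/look5.png",np.hstack(out)[:,:,::-1])
E
```

```text
pick hit False gap mm 56.03038257036773 want 58 force 99.47386264801025 z 0.0162066833848007 t 50.1
place hit True z 0.015297297293409829 want 0.014
t 53.575
pick hit False gap mm 55.802313107385224 want 58 force 99.75217938423157 z 0.015882780219567374 t 55.8
set hit True [0.6488 0.0137 0.0159]
t 57.4333
pick hit False gap mm 16.28343580322564 want 18 force 39.02031362056732 z 0.01758177864761352 t 59.7
set hit True [ 0.6186 -0.2743  0.0176]
t 61.6083
61.6583
[235, 144]
[235, 142]
```

View pics/look5.png

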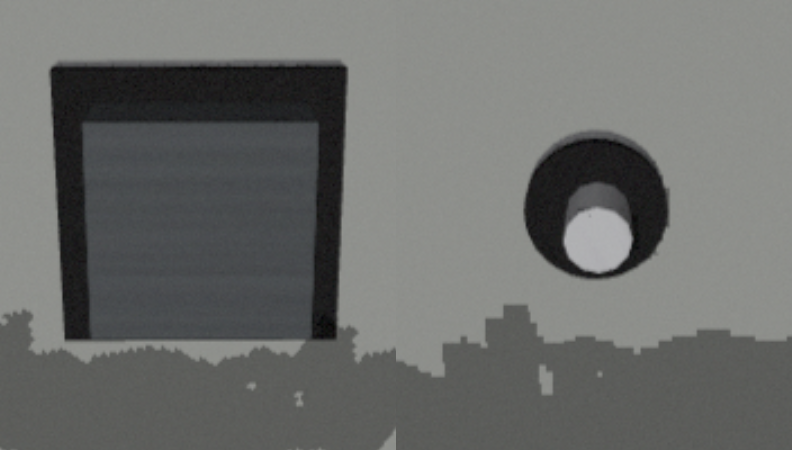

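The square sits aligned on its rest, and the small disc looks centred on its own. I'll put numbers on both, back the arm away and check all four in the scene view.

```bash
python3 - <<'E'
from h import *
import pickle
q,s=pickle.load(open("look5.pkl","rb"))
o=[235,144]; T=np.array([[82,122],[319,122],[312,339],[90,339]])/2.25+o; B=np.array([[51,68],[347,68],[336,340],[65,340]])/2.25+o
print("sq",rect(w(q,T,.039)),"rest",rect(w(q,B,.015)))
o=np.array([235,142])-np.array([396,0])/2.25
t=w(s,np.array([[564,239],[633,239],[598,206],[598,272]])/2.25+o,.039); r=w(s,np.array([[525,209],[668,209],[597,139],[597,278]])/2.25+o,.015)
print("small",t.round(4).tolist(),"rest",r.round(4).tolist())
p=get_state()["position"]; movep([.3,-.45,.25],down(np.pi)); f=snap("scene","end"); print(get_state()["clock"])
E
```

```text
sq (array([0.64866284, 0.0145935 ]), (58.13137435913086, 57.94123077392578), 35.83103942871094) rest (array([0.64916449, 0.01337715]), (78.84306335449219, 78.36946868896484), -54.13544845581055)
small [[0.6099, -0.2741], [0.6276, -0.2742], [0.6187, -0.2653], [0.6186, -0.2832]] rest [[0.5983, -0.2737], [0.6382, -0.2737], [0.6184, -0.2537], [0.6183, -0.2944]]
63.5833
```

View pics/end.png

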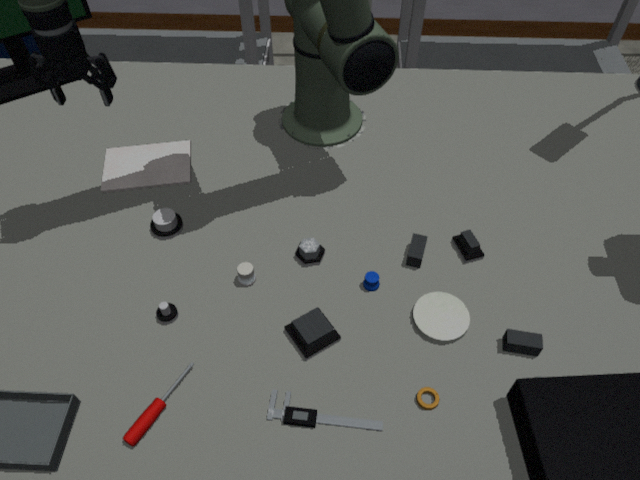

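The scene view shows the stage (441,316) empty, all four blocks on their rests, and the hex block (311,249) and the look-alikes untouched.

```bash
python3 -c "
from cell import *
print(sign_off())"
```

```text
the job is handed in; nothing more can be done
None
```

I took the stack apart and set all four blocks flat on their own rests, centred to about 1 mm, with the square and bar blocks in line with theirs (within about 1°); the hexagonal block was left alone, and the job was handed in at about 64 s of the 106 s allowed.

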